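# Get the big microscope objective out for cleaning

## Task

Get the larger of the two microscope objectives ready for cleaning: swing the clear lid of the case right back past vertical so that it stays open, lift the dust cap off the larger objective and lay it, open side down, fully into the large round recess in the case's foam, and stand the bare objective upright, glass up, on a free spot wholly inside the steel tray. Set the objective down gently and never lay it over. Leave the smaller objective in its nest with its cap on, and do not push aside or knock over anything else.

Things in the scene. Friction and masses are not known exactly. Their poses are not given: they have to be found in the camera images.
- case: Grey plastic case, fixed on the bench: base 164 mm (x) by 204 mm (y), rim 48 mm high, 100 mm high when shut. Origin: centre of its underside; x points from the front (pull tab) to the hinge at the back, y left, z up. Firm grey foam, top at 45 mm: two objective nests (60 mm wide, 25 mm deep) at x -39, y +-50 mm, two empty cap recesses (10 mm deep) at x +39, y +50 (large) and -50 mm (small).
- case_lid (a joint): Hinge of the clear clamshell lid, rad: 0 = shut, 1.57 = on edge, 1.9 = stop, leaning back. Slack, slightly damped, no latch: it falls shut if let go below about 1.1 rad, and back to the stop by itself, softly, from about 1.3 rad on. Lid weighs 0.25 kg; raising it at the tab takes about 1.5 N.
- lid_tab (a point): Centre of the grey pull tab at the middle of the lid's front edge, moving with the lid: 30 mm long (along the case's x when shut), 40 mm wide (y), 10 mm thick, sticking straight out of the front wall, free space below. When shut it is 56 mm above the bench and 97 mm in front of the case's centre. Pinch it across its 40 mm width or hook it from below.
- lid_hinge (a point): Middle of the lid's hinge axis (parallel to the case's y), at the case's back edge, 48 mm above the bench. The lid is a shell 164 by 204 mm, 51 mm deep, 3 mm walls, hinged at its lower back edge; when shut the tab's centre lies 179 mm in front of and 8 mm above the axis.
- well_large (a point): Centre of the floor of the large cap recess (67 mm wide, 10 mm deep) in the case's foam, 35 mm above the bench.
- objective_large: The larger objective: black metal barrel 56 mm in diameter, 66 mm tall, steel mount ring at the bottom, glass flush in its flat top, 0.3 to 0.55 kg. Origin: centre of its underside, z up the barrel to the glass. It starts in either of the two nests, standing 20 mm above the bench, upper 41 mm above the foam, 2 mm play all round.
- cap_large: Black round dust cap of the larger objective: 63 mm outside diameter, 24 mm tall, closed top 4 mm thick, open below (inside 58.6 mm wide, 20 mm deep), about 30 g. Origin: centre of its open lower rim, z up. It sits loosely over the objective's top, its rim 46 mm above the objective's underside; it lifts straight off without any grip.
- objective_small: The smaller objective, in the other nest: mount flange 56 mm wide, barrel 42 mm in diameter, 50 mm tall. Origin: centre of its underside. To be left alone.
- cap_small: Its dust cap, 50 mm in diameter, 22 mm tall, standing 54 mm above the nest floor at its top (74 mm above the bench). Origin: centre of its lower rim. To be left on.
- tray: Open stainless steel tray, fixed on the bench, 180 mm (x) by 260 mm (y), walls 3 mm thick and 18 mm high, floor 3 mm above the bench. Origin: centre of its underside, axes along its sides. The case and the tray stand on either side of the middle, either way round.
- blower: Black rubber blower bulb standing in the tray near one end: 54 mm wide, 91 mm tall with its thin nozzle. Origin: centre of its underside. Loose, light.
- dropper: Amber dropper bottle standing in the tray near the other end: 38 mm wide, 88 mm tall. Origin: centre of its underside. Loose, light.
- spray: White trigger spray bottle standing on the bench between the case and the tray: 72 mm wide body, 200 mm tall, its head reaching 60 mm from the axis along its x. Origin: centre of its underside. Loose.
- dishes: Stack of clear culture dishes in front of the robot, 62 mm wide, 46 mm tall. Origin: centre of its underside. Loose, light.
- wipes: White wipes canister at the back of the bench, 98 mm wide, 191 mm tall. Origin: centre of its underside. Loose.
- beaker: Empty glass beaker at the left, 80 mm wide, 95 mm tall. Origin: centre of its underside. Loose.
- eyepiece: Black eyepiece standing on the bench at the right, 42 mm wide, 70 mm tall. Origin: centre of its underside. Loose.

How it is judged (in metres and radians):
On the way, in this order (a step that is already met when the one before it is completed fails the run):
1. the lid is swung back past vertical and stays there (value of joint case_lid above 1.7 rad), for 0.2 s.
2. the larger cap lies seated in the large recess (horizontal distance between cap_large and well_large below 0.005 m and z of cap_large in the frame of well_large between -0.003 and 0.003 m and angle between cap_large's own z axis and vertical below 0.08 rad), for 0.2 s.
At the end, for the whole second after the job is handed in: Lid open past 1.7 rad. Large cap level in large recess, open side down: within 5 mm of centre, 3 mm of floor. Large objective at rest, glass up, on the tray floor, wholly inside (axis within 60 by 100 mm of centre). Small objective and cap within 12 mm of start, level (all of step 2 and value of joint case_lid above 1.7 rad and x of objective_large in the frame of tray between -0.06 and 0.06 m and y of objective_large in the frame of tray between -0.1 and 0.1 m and z of objective_large in the frame of tray between 0 and 0.0065 m and angle between objective_large's own z axis and vertical below 0.06 rad and distance of each of objective_small, cap_small from where it was at the start of the episode below 0.012 m and angle between cap_small's own z axis and vertical below 0.15 rad and linear speed of each of objective_large, cap_large below 0.02 m/s); the robot touches nothing.
It fails at once if a bystander (spray bottle, dishes, canister, beaker, eyepiece, blower, dropper bottle) is shifted by more than 20 mm or tipped (distance of any of spray, dishes, wipes, beaker, eyepiece, blower, dropper from where it was at the start of the episode above 0.02 m or angle between any of spray, dishes, wipes, beaker, eyepiece, blower, dropper's own z axis and vertical above 0.5 rad).
It fails at once if the smaller objective is pulled out or its cap taken off (moved more than 15 mm) (distance of any of objective_small, cap_small from where it was at the start of the episode above 0.015 m).
It fails at once if the larger objective is tipped over (more than 0.7 rad) (angle between objective_large's own z axis and vertical above 0.7 rad).
It fails at once if the objective is dropped into the tray (let go, touching nothing, more than 5 mm above its floor) or comes down on it faster than 0.3 m/s (x of objective_large in the frame of tray between -0.06 and 0.06 m and y of objective_large in the frame of tray between -0.1 and 0.1 m and ((linear speed of objective_large above 0.3 m/s and z of objective_large in the frame of tray below 0.015 m) or (contact force between objective_large and anything else below 0.1 N and z of objective_large in the frame of tray above 0.008 m))).
It also fails if it takes over 64 s, if anything falls off the work surface, if the arm or the gripper's body presses on something with over 40 N, if the wrist force passes 120 N, or if a joint passes its speed limit or range.

## Robot

A 6-joint arm with a two-finger parallel gripper is mounted at the origin on the work surface. World frame = base frame: x ahead of the robot, y to its left, z up, the work surface at z = 0. Lengths are in mm, angles in degrees, forces in N, time in s.
With the tool pointing down it reaches from about 350 to 775 mm from the base axis. Payload 7.3 kg.
Tool frame: the origin (TCP) lies between the finger pads; the fingertips stand 11 mm ahead of it and the grasp point (between the pads) lies 8 mm behind it (env.finger_overhang is the distance from the TCP to the fingertips, in mm); z points along the fingers, y is the direction in which the jaws open and shut (so a half turn about z gives the same grasp; the last joint's range is limited). The gripper opens to 92 mm and grips with 3 to 60 N. Pads are 19 mm wide; open, the fingers measure 130 mm over their backs; the gripper's body (75 mm by 190 mm) begins 47 mm behind the grasp point.
Start: joints at [56.494, 19.595, 87.324, -0, 73.075, -8.365], TCP at [223.036, 475.288, 237.741] pointing down, gripper open.
Joint ranges: [-145.02, 145.02], [-44.19, 115.74], [2.07, 154.8], [-57.11, 237.11], [16.16, 152.29], [-177.93, 177.93]. Speed limits (degrees/s): [147.25, 147.25, 180, 180, 180, 180].

## Interface

Orientations are given as a 3x3 rotation matrix whose columns are the frame's x, y, z axes.
In Python, from cell import env gives the robot as it stands. The module is installed in compiled form; this text tells all that it offers. Calls block until the motion is done:
- env.movep(position, orientation): joint-space move of the TCP to a pose.
- env.line_to(position, frame=None, vel=150): straight line of the TCP; frame=None keeps the orientation; vel is the mean speed in mm/s.
- env.move_joints(angles): joint-space move.
- env.grip(opening, effort=None): opening from 0.0 (shut) to 1.0 (fully open); effort is the grip in N (None keeps the last); returns when the fingers have stopped.
- env.pause(seconds).
- env.ik(position, orientation): joint angles nearest the present ones, or None.
- env.snapshot(name): name is "side" or "top"; returns a dict with "image" (420x560x3 uint8, red, green, blue), "fx", "fy", "cx", "cy" (pixels), "extrinsics" (4x4, takes a point from camera to world coordinates). Camera axes: x right, y up, looking along -z (the intrinsics and any distortion apply to the point x, -y, -z); pixel columns grow to the right and rows downward; lengths in mm; the calibration is good to about 2 mm. A picture is of the moment at which its call begins. There is no depth.
A pose or a line that the arm cannot do raises env.Unreachable and nothing moves.
- env.finish_job(): hands the job in, once; it reports no verdict.
Readings, each from a call of its own:
- env.get_t(): time.
- env.get_joint_positions(): joint angles.
- env.get_qd(): joint speeds.
- env.get_effort(): joint torques, N m.
- env.get_tcp_pos(): TCP position.
- env.get_eef_rot(): TCP orientation.
- env.get_wrist_force(): force on the tool from outside, world axes, zero at the start.
- env.get_wrist_torque(): the same for the moment, N m.
- env.get_opening(): opening from 0.0 (shut) to 1.0 (fully open).
Only numpy, scipy, OpenCV 4.12 (cv2) and the standard library are available. Lean on these libraries where they do the work, as an engineer would, in place of code of your own. Each camera call takes 0.05 s, during which the arm holds its last target.

## Working session

There is one attempt and no reset: what is moved stays moved. The work goes in short steps, each a Python script; the robot and the scene stay as the last script left them, time stands still between calls to the robot, and variables do not carry over. Pictures are saved under pics/ and viewed, and the job is handed in when it is done.

```bash
ls; mkdir -p pics; python3 - <<'E'
from cell import env
import cv2,numpy as np
for n in("top","side"):
    s=env.snapshot(n); cv2.imwrite(f"pics/{n}0.png",s["image"][...,::-1]); print(n,s["fx"],s["fy"],s["cx"],s["cy"],[k for k in s]); print(np.round(s["extrinsics"],4))
print(env.get_t(),env.finger_overhang,env.get_eef_rot())
E
```

```text
pics
top 393.16061681708254 393.16061681708254 280.9827397220505 208.50963213690386 ['image', 'fx', 'fy', 'cx', 'cy', 'extrinsics']
[[-6.1000000e-03  9.8130000e-01 -1.9220000e-01  3.6151850e+02]
 [-9.9990000e-01 -3.0000000e-03  1.6500000e-02  1.0282900e+01]
 [ 1.5600000e-02  1.9230000e-01  9.8120000e-01  1.1969552e+03]
 [ 0.0000000e+00  0.0000000e+00  0.0000000e+00  1.0000000e+00]]
side 395.35659583179716 395.35659583179716 283.51545904374143 212.21609645433193 ['image', 'fx', 'fy', 'cx', 'cy', 'extrinsics']
[[ 9.2810000e-01  1.6930000e-01 -3.3160000e-01  1.2941020e+02]
 [-3.7200000e-01  4.5570000e-01 -8.0870000e-01 -1.0450354e+03]
 [ 1.4200000e-02  8.7390000e-01  4.8590000e-01  7.2198470e+02]
 [ 0.0000000e+00  0.0000000e+00  0.0000000e+00  1.0000000e+00]]
0.1 11.0 [[-9.05254580e-01  4.24868862e-01 -7.71697513e-04]
 [ 4.24869515e-01  9.05253847e-01 -1.16945737e-03]
 [ 2.01716122e-04 -1.38652739e-03 -9.99999018e-01]]
```

View pics/top0.png

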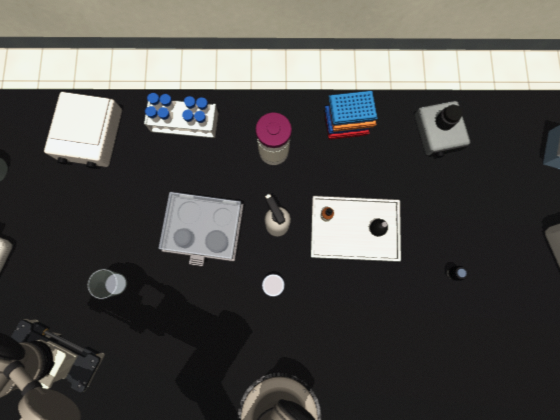

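View pics/side0.png

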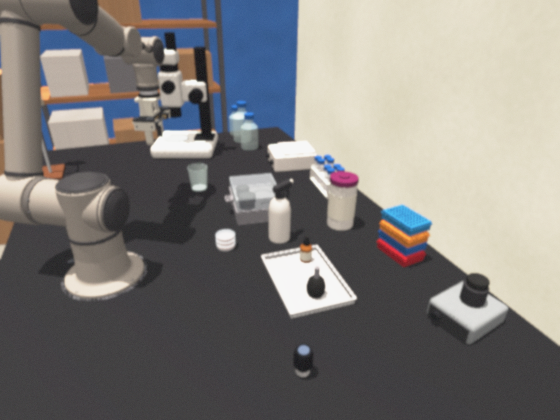

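The top view shows the case left (centre ~(203,227)) with its tab at ~(197,261), the tray at ~(356,228), the spray between at ~(277,220), and the dishes at (273,285). I'll zoom in on these.

```bash
cat > h.py <<'E'
import numpy as np,cv2
from cell import env
def ray(s,uv):
    E=np.array(s["extrinsics"]); u,v=uv
    d=E[:3,:3]@np.array([(u-s["cx"])/s["fx"],-(v-s["cy"])/s["fy"],-1.]); return E[:3,3],d
def onz(s,uv,z):
    o,d=ray(s,uv); return (o+d*(z-o[2])/d[2])[:2]
def proj(s,p):
    E=np.array(s["extrinsics"]); c=E[:3,:3].T@(np.array(p)-E[:3,3])
    return np.array([s["cx"]+s["fx"]*c[0]/-c[2], s["cy"]-s["fy"]*c[1]/-c[2]])
E
python3 - <<'E'
from h import *
t=cv2.imread("pics/top0.png"); 
c=cv2.resize(t[180:300,150:290],None,fx=5.5,fy=5,interpolation=cv2.INTER_CUBIC)
c=cv2.resize(t[180:275,150:250],None,fx=6,fy=6,interpolation=cv2.INTER_CUBIC);cv2.imwrite("pics/c1.png",c)
c=cv2.resize(t[180:300,250:410],None,fx=5,fy=5,interpolation=cv2.INTER_CUBIC);cv2.imwrite("pics/c2.png",c)
s=cv2.imread("pics/side0.png")
c=cv2.resize(s[160:260,210:310],None,fx=6,fy=6,interpolation=cv2.INTER_CUBIC);cv2.imwrite("pics/c3.png",c)
E
```

```text
(no output)
```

View pics/c1.png

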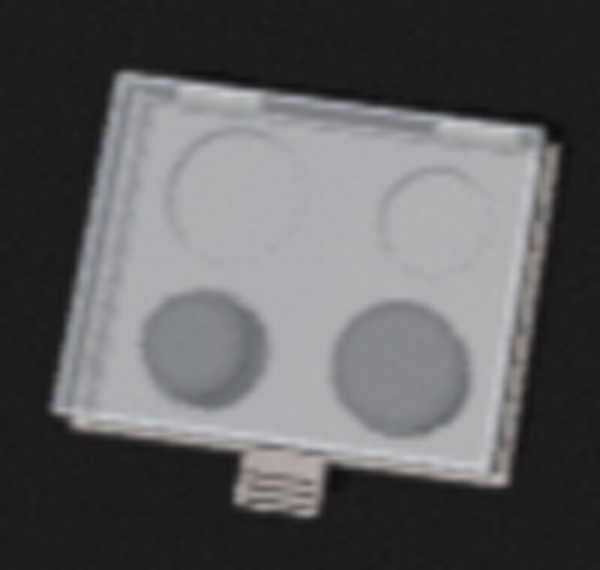

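View pics/c2.png

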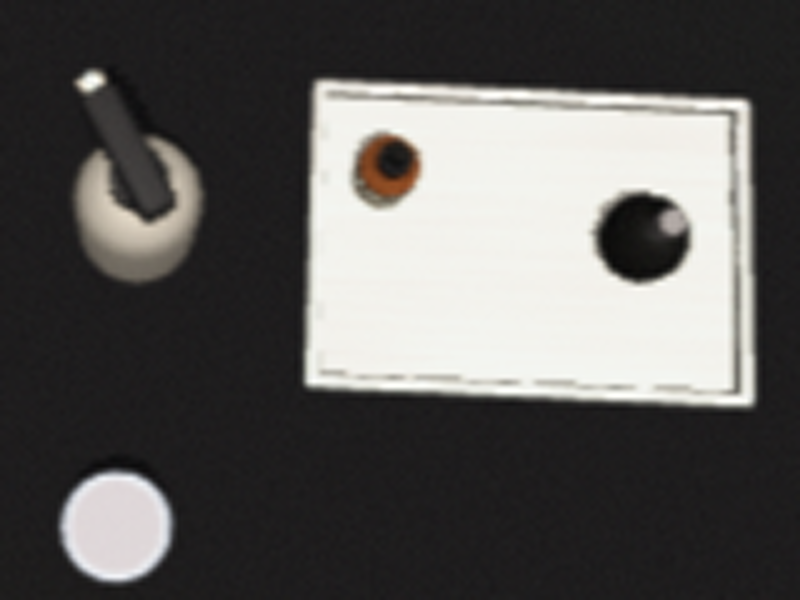

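View pics/c3.png

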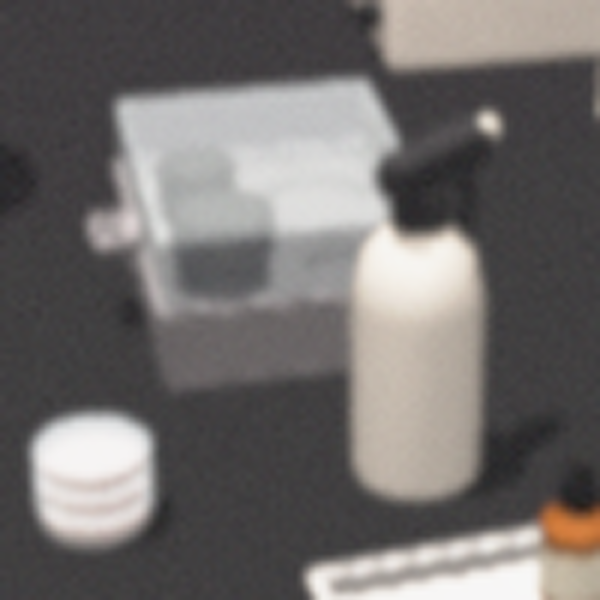

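The large cap (bigger disc) is in the right front nest, crop (402,368). The large recess is at back left (238,197), and the tab at (280,483). Now I'll turn these pixels into positions.

```bash
python3 - <<'E'
from h import *
t=env.snapshot("top"); s=env.snapshot("side")
f=lambda c,k,o:((c[0]+.5)/k-.5+o[0],(c[1]+.5)/k-.5+o[1])
a=lambda c,z:onz(t,f(c,6,(150,180)),z)
b=lambda c,z:onz(t,f(c,5,(250,180)),z)
L=[a(c,100) for c in[(118,72),(545,128),(490,470),(53,412)]]; print("lid",np.round(L,1),np.mean(L,0))
for i in range(4): d=L[(i+1)%4]-L[i]; print(np.linalg.norm(d),np.degrees(np.arctan2(d[1],d[0])))
R=[a((73,425),48),a((508,484),48),a((560,145),48)];print("rim",np.round(R,1),np.linalg.norm(R[1]-R[0]),np.linalg.norm(R[2]-R[1]))
d=R[0]-R[1];print("yaw",np.degrees(np.arctan2(-d[0],d[1])), "centre",(R[0]+R[2])/2)
print("well",a((238,197),45),"small",a((435,222),45)); print("cap",a((402,367),90),"capS",a((193,350),74)); print("tab",a((280,484),61))
T=[b(c,18) for c in[(315,82),(750,101),(755,405),(305,385)]];print("tray",np.round(T,1),np.mean(T,0))
for i in range(4): d=T[(i+1)%4]-T[i]; print(np.linalg.norm(d),np.degrees(np.arctan2(d[1],d[0])))
print("dropper",b((396,158),88),"blower",b((642,237),45),b((672,222),91),"dish",b((117,525),46))
print("spray",b((137,218),30), "nozzle",b((92,80),190))
g=lambda c,z:onz(s,f(c,6,(210,160)),z)
print("side: tab",g((112,228),56),"spray",g((416,475),0),"dish",g((93,440),46),"nozzle",g((488,122),185))
E
```

```text
lid [[626.7 310.5]
 [598.8 107.3]
 [437.4 130.4]
 [465.1 332.6]] [532.01369705 220.22882828]
205.11777640772496 -97.79380555074135
163.07607486966904 171.84160209577817
204.0951220914434 82.19928809203991
163.04817257695845 -7.799092500564848
rim [[463.7 338. ]
 [434.2 127.3]
 [601.4 104.3]] 212.67157372328373 168.76223783747753
yaw -7.960043921739922 centre [532.56937864 221.15072591]
well [576.23592396 263.38427525] small [563.34628944 165.8281635 ]
cap [486.41871244 173.64754568] capS [496.78063071 275.50868254]
tab [433.98686475 234.54402586]
tray [[ 631.5 -107.2]
 [ 618.8 -375.6]
 [ 432.5 -366.6]
 [ 445.8  -97.2]] [ 532.14265392 -236.6442239 ]
268.7543978106969 -92.7096515407281
186.42980510158375 177.23384058349026
269.7840354382619 87.18157855496993
185.9215157470067 -3.0834720761108696
dropper [ 570.48497295 -145.88629551] blower [ 530.36395587 -296.97308733] [ 532.2073219  -302.37853392] dish [364.2859475   15.22443354]
spray [545.24821442   2.88084586] nozzle [593.45610322  27.21915676]
side: tab [433.64260276 237.95858241] spray [539.52468903  -7.94340536] dish [364.38555022  18.58470609] nozzle [599.69115303  42.55281745]
```

```bash
cat >> h.py <<'E'
C=np.array([532.,220.7]); YAW=np.radians(-7.9)
Xc=np.array([np.cos(YAW),np.sin(YAW),0]); Yc=np.array([-np.sin(YAW),np.cos(YAW),0]); Z=np.array([0,0,1.])
def cw(x,y,z): return np.array([C[0],C[1],0])+x*Xc+y*Yc+z*Z
def frame(z,y):
    return np.column_stack([np.cross(y,z),y,z])
def lidpose(th,phi,r=11,rad=190):
    # TCP under the tab at lid angle th, tool pointing phi below horizontal
    u=-np.cos(th)*Xc+np.sin(th)*Z; n=np.sin(th)*Xc+np.cos(th)*Z
    return cw(82,0,48)+rad*u+(3-r)*n, frame(np.cos(phi)*Xc-np.sin(phi)*Z,Yc)
E
python3 - <<'E'
from h import *
t=env.snapshot("top")
print("beaker",onz(t,(95,287),0),onz(t,(116,284),95))
for phi0 in (35,45,55):
  print(phi0)
  for th in np.radians([-3,15,30,45,60,75,82]):
    phi=np.radians(phi0)+max(th,0)*(np.radians(88-phi0)/np.radians(82))
    p,R=lidpose(th,phi,18 if th<0 else 11); q=env.ik(p,R); print(np.round(np.degrees(th)),np.round(p),None if q is None else np.round(q))
E
```

```text
beaker [360.63151838 542.99545781] [368.400005   444.35937759]
35
-3.0 [426. 235.  23.] [ 43.  45. 135. 231.  55.  90.]
15.0 [429. 235.  89.] None
30.0 [446. 233. 136.] None
45.0 [475. 229. 177.] [ 25.  15. 110. -25.  35. -39.]
60.0 [512. 223. 209.] [ 20.  18.  97. -10.  51. -57.]
75.0 [557. 217. 229.] [ 15.  25.  81.  -3.  68. -66.]
82.0 [579. 214. 235.] [ 14.  29.  74.  -1.  76. -68.]
45
-3.0 [426. 235.  23.] [ 38.  38. 132. 235.  39.  79.]
15.0 [429. 235.  89.] None
30.0 [446. 233. 136.] [ 29.  17. 118. -41.  27. -19.]
45.0 [475. 229. 177.] [ 24.  16. 107. -18.  40. -46.]
60.0 [512. 223. 209.] [ 19.  19.  95.  -7.  54. -59.]
75.0 [557. 217. 229.] [ 15.  25.  81.  -2.  69. -66.]
82.0 [579. 214. 235.] [ 14.  29.  74.  -1.  76. -68.]
55
-3.0 [426. 235.  23.] None
15.0 [429. 235.  89.] [ 31.  22. 122. -56.  21.  -1.]
30.0 [446. 233. 136.] [ 27.  17. 114. -25.  32. -36.]
45.0 [475. 229. 177.] [ 22.  17. 104. -12.  45. -52.]
60.0 [512. 223. 209.] [ 18.  20.  93.  -6.  58. -61.]
75.0 [557. 217. 229.] [ 15.  25.  80.  -2.  70. -67.]
82.0 [579. 214. 235.] [ 14.  29.  74.  -1.  76. -68.]
```

Tilting the tool forward at the tab hits the wrist limits. Instead I'll pinch the tab with the tool vertical, tips just past it, and let the tab turn in the pads along the arc.

```bash
cat >> h.py <<'E'
DN=frame(-Z,Yc)
def tabpose(th,rad=183):
    u=-np.cos(th)*Xc+np.sin(th)*Z; n=np.sin(th)*Xc+np.cos(th)*Z
    return cw(82,0,48)+rad*u+8*n
E
python3 - <<'E'
from h import *
ok=True
for th in np.radians([0,15,30,45,60,75,84]):
    p=tabpose(th); q=env.ik(p,DN); print(np.round(p),None if q is None else np.round(q)); ok&=q is not None
print(env.ik(tabpose(0)+[0,0,90],DN))
if ok:
    env.movep(tabpose(0)+[0,0,100],DN)
    env.line_to(tabpose(0)+[0,0,0],vel=80)
    env.grip(0.0,12); print("open",env.get_opening()*92,env.get_wrist_force(),env.get_tcp_pos(),env.get_t())
    s=env.snapshot("side");cv2.imwrite("pics/s1.png",cv2.resize(s["image"][120:260,180:330,::-1],None,fx=4,fy=4))
E
```

```text
[432. 235.  56.] [ 20.  29. 105.  -0.  45. -63.]
[440. 233. 103.] [ 19.  26. 102.  -0.  52. -63.]
[460. 231. 146.] [ 18.  24.  96.  -0.  60. -64.]
[491. 226. 183.] [ 17.  24.  90.  -0.  66. -65.]
[529. 221. 210.] [ 15.  26.  82.  -0.  72. -67.]
[574. 215. 227.] [ 13.  29.  74.  -0.  77. -69.]
[602. 211. 231.] [ 12.  32.  68.  -0.  80. -70.]
[ 1.95632406e+01  2.17708155e+01  1.00098752e+02 -2.54444375e-14
  5.81304329e+01 -6.25367594e+01]
open 40.39298655225937 [-0.54344762  4.51908428 -0.97968718] [432.10610079 235.41177354  56.04938836] 3.7583
```

```bash
python3 - <<'E'
from h import *
for d in range(6,85,6):
    env.line_to(tabpose(np.radians(d)),vel=70)
    if d%18==0: print(d,env.get_opening()*92,np.round(env.get_wrist_force(),1),round(env.get_t(),2))
s=env.snapshot("side");cv2.imwrite("pics/s2.png",cv2.resize(s["image"][100:240,180:330,::-1],None,fx=4,fy=4))
E
```

```text
18 39.74892716277955 [ 1.1  6.3 -0.5] 5.08
36 39.9725386106505 [-0.1  6.4  0.9] 6.36
54 40.0807309359252 [-0.   5.5  1.1] 7.63
72 40.04182852413197 [0.6 4.8 0.7] 8.91
```

View pics/s2.png

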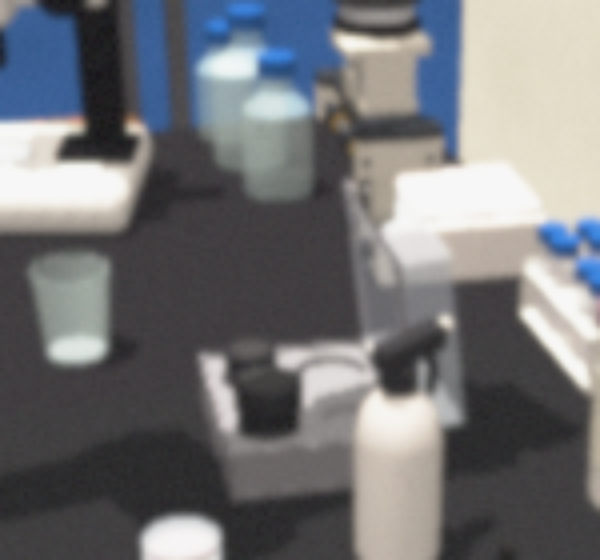

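Lid is upright in the grip (tab ~(390,220) in crop). Releasing and looking again.

```bash
python3 - <<'E'
from h import *
env.grip(1.0)
p=tabpose(np.radians(84))
env.line_to(p+[0,0,60],vel=150)
env.movep(cw(-150,-120,320),DN)
print(env.get_t())
t=env.snapshot("top");cv2.imwrite("pics/t3.png",t["image"][...,::-1])
cv2.imwrite("pics/t3c.png",cv2.resize(t["image"][160:260,150:260,::-1],None,fx=6,fy=6,interpolation=cv2.INTER_CUBIC))
s=env.snapshot("side");cv2.imwrite("pics/s3.png",cv2.resize(s["image"][100:240,180:330,::-1],None,fx=4,fy=4))
E
```

```text
12.3167
```

View pics/t3c.png

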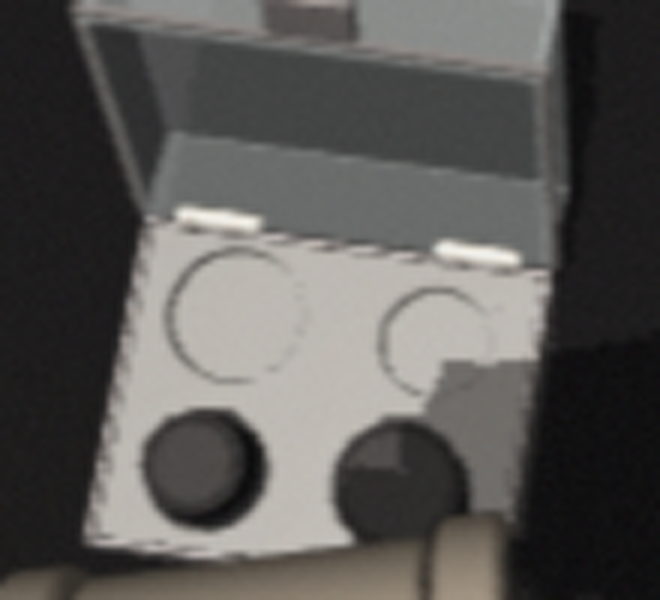

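View pics/s3.png

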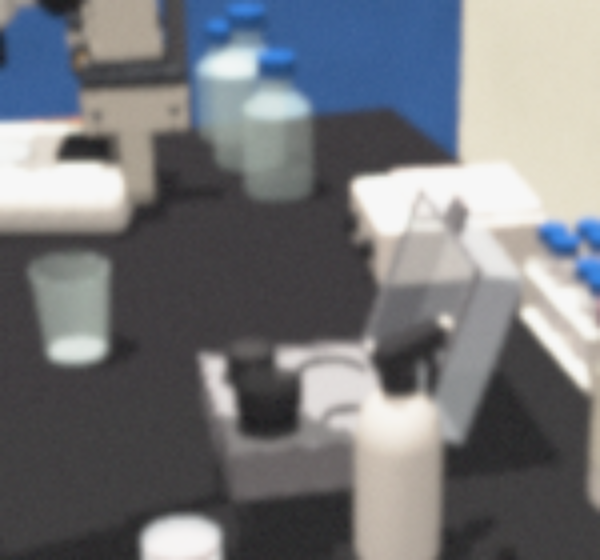

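Lid rests open at the stop. The large recess centre is at crop (237,315). Next I'll centre the cap with a light cross-squeeze (jaws along case x), then grip along case y and lift.

```bash
python3 - <<'E'
from h import *
t=env.snapshot("top")
f=lambda c:((c[0]+.5)/6-.5+150,(c[1]+.5)/6-.5+160)
print("well",onz(t,f((236.5,315)),45),cw(39,50,0),"small",onz(t,f((436,342)),45),cw(39,-50,0))
cap=np.array([486.4,174.8,92.5])
best=None
for y in(Xc,-Xc):
    q=env.ik(cap,frame(-Z,y)); print(q)
    if q is not None and (best is None or abs(q[5])<abs(best[0][5])): best=(q,frame(-Z,y))
R=best[1]
env.movep(cap+[0,0,60],R); env.line_to(cap,vel=100)
env.grip(0,4); print("sqX",env.get_opening()*92,np.round(env.get_wrist_force(),1))
env.grip(0.85); env.line_to(cap+[0,0,25],vel=100)
env.line_to(cap+[0,0,25],DN,vel=100); env.line_to(cap,vel=80)
env.grip(0,8); print("sqY",env.get_opening()*92,np.round(env.get_wrist_force(),1),env.get_t())
env.line_to(cap+[0,0,80],vel=80); print(env.get_opening()*92,env.get_t())
s=env.snapshot("side");cv2.imwrite("pics/s4.png",cv2.resize(s["image"][100:240,180:330,::-1],None,fx=4,fy=4))
E
```

```text
well [577.24523826 264.16289806] [577.50209637 264.86513587   0.        ] small [563.34460672 165.33475942] [563.75764176 165.81418954   0.        ]
[ 1.12667386e+01  2.82472007e+01  9.95181656e+01 -2.54444375e-14
  5.22346337e+01  1.91667386e+01]
[ 1.12667386e+01  2.82472007e+01  9.95181656e+01 -2.54444375e-14
  5.22346337e+01 -1.60833261e+02]
sqX 62.4330904158398 [-0.1  0.8  1.8]
sqY 63.449096704622534 [0.7 2.8 2.4] 18.75
63.344567668334506 19.9
```

View pics/s4.png

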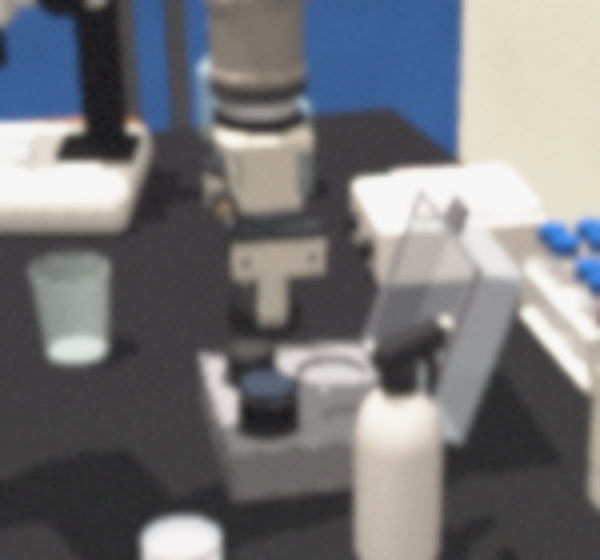

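Cap is held (63.3 mm) and the glass is bare. Lowering the cap into the recess with a force watch.

```bash
python3 - <<'E'
from h import *
w=np.array([577.4,264.5,0])
env.line_to(w+[0,0,150],vel=120); env.line_to(w+[0,0,75],vel=80)
f0=env.get_wrist_force()
for z in np.arange(73,60.9,-1.5):
    env.line_to(w+[0,0,z],vel=30); f=env.get_wrist_force()-f0; print(z,np.round(f,1),round(env.get_tcp_pos()[2],1))
    if f[2]>6: break
print(env.get_t())
E
```

```text
73.0 [-0.4  0.3  0.2] 73.2
71.5 [-0.7 -0.9 -0.6] 71.4
70.0 [ 0.2 -0.3 -0.2] 69.9
68.5 [-0.1  0.   0.1] 68.3
67.0 [-0.4 -0.4 -0.6] 66.9
65.5 [-0.6 -0.5 -0.9] 65.4
64.0 [ 0.3 -0.6 -0.3] 63.9
62.5 [-0.4 -0.6  0.3] 62.4
61.0 [-1.7  0.1  4.1] 61.5
24.525
```

It slid in freely and touched the floor at exactly 61.5. Releasing, then checking.

```bash
python3 - <<'E'
from h import *
env.grip(0.8); env.line_to([577.4,264.5,170],vel=120)
env.movep([430,90,240],DN)
t=env.snapshot("top");cv2.imwrite("pics/t5.png",cv2.resize(t["image"][160:260,150:260,::-1],None,fx=6,fy=6,interpolation=cv2.INTER_CUBIC))
s=env.snapshot("side");cv2.imwrite("pics/s5.png",cv2.resize(s["image"][100:240,180:330,::-1],None,fx=4,fy=4)); print(env.get_t())
E
```

```text
27.075
```

View pics/t5.png

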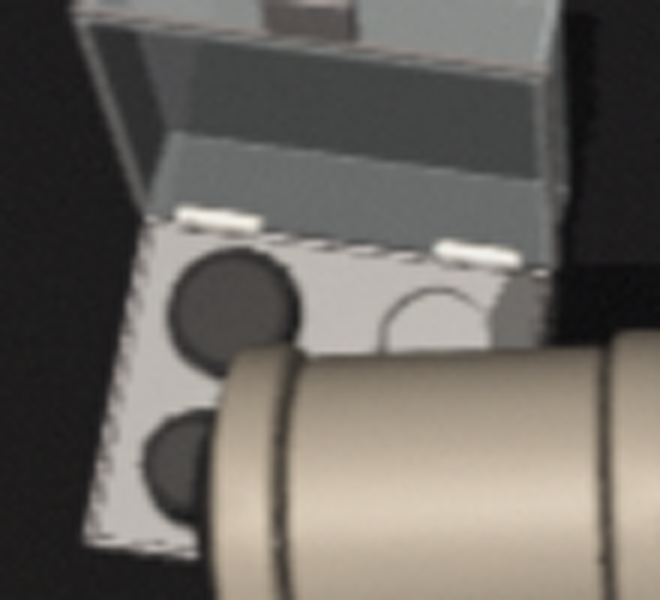

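View pics/s5.png

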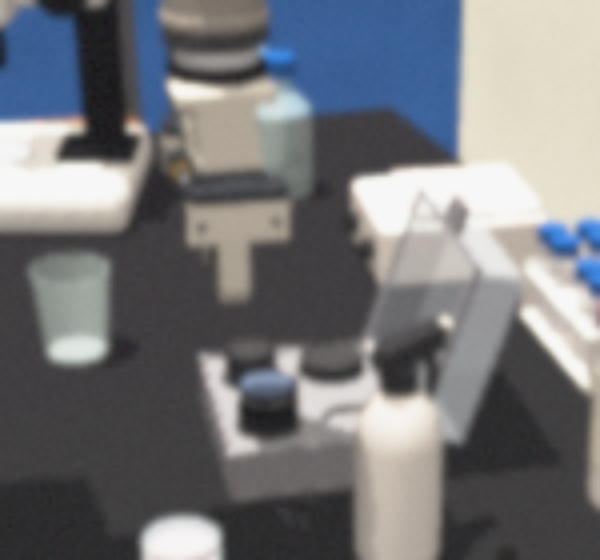

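Cap sits level in the recess (crop (234,313) top view). Now the objective: jaws along case x.

```bash
python3 - <<'E'
from h import *
R=frame(-Z,Xc); p=np.array([486.4,174.8,62])
env.grip(0.9); env.movep(p+[0,0,70],R); env.line_to(p,vel=80)
env.grip(0,35); print(env.get_opening()*92,np.round(env.get_wrist_force(),1))
f0=env.get_wrist_force()
env.line_to(p+[0,0,8],vel=30); print(env.get_opening()*92,np.round(env.get_wrist_force()-f0,1))
env.line_to(p+[0,0,188],vel=100); print(env.get_opening()*92,np.round(env.get_wrist_force()-f0,1),env.get_t())
s=env.snapshot("side");cv2.imwrite("pics/s6.png",cv2.resize(s["image"][60:240,180:330,::-1],None,fx=4,fy=3.3))
for q in ([430,0,250],[495,-215,250],[495,-215,45]): print(env.ik(q,R))
E
```

```text
54.78634113077974 [-0.2 -0.2  1.7]
54.70476011884405 [ 0.4  0.5 -6.1]
54.592564501556915 [ 0.2 -0.  -6.4] 32.9917
[-1.02343305e+01  8.92933545e+00  9.97929684e+01 -2.54444375e-14
  7.12776961e+01 -2.33433047e+00]
[-3.16159009e+01  2.06116767e+01  8.38163588e+01 -2.54444375e-14
  7.55719645e+01 -2.37159009e+01]
[-3.16159009e+01  3.41849069e+01  9.80448013e+01 -2.54444375e-14
  4.77702918e+01 -2.37159009e+01]
```

View pics/s6.png

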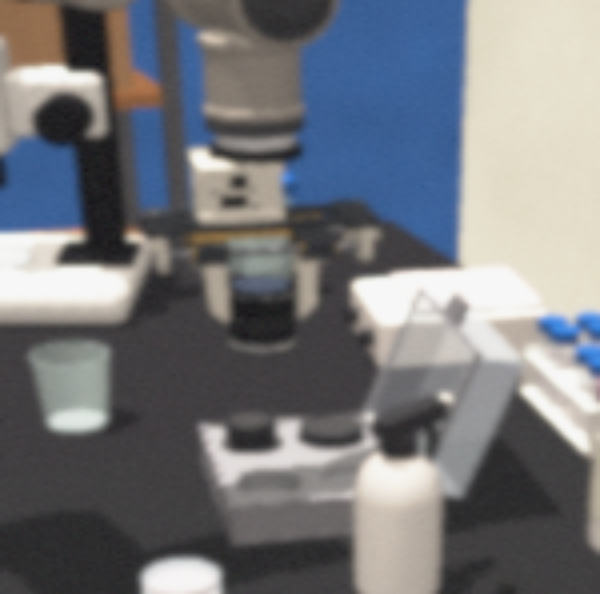

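Objective held upright (54.6 mm opening, about 6 N of weight). Carrying it round the front of the spray bottle to the tray.

```bash
python3 - <<'E'
from h import *
env.line_to([430,60,250],vel=150); env.line_to([430,-100,250],vel=150)
g=np.array([495,-215,0.])
env.line_to(g+[0,0,250],vel=150); env.line_to(g+[0,0,70],vel=100)
env.pause(.2); f0=env.get_wrist_force()
for z in [60,54]+list(np.arange(51,41.9,-1)):
    env.line_to(g+[0,0,z],vel=25); f=env.get_wrist_force()-f0; print(z,np.round(f,1),round(env.get_tcp_pos()[2],2))
    if f[2]>3: break
print(env.get_opening()*92,env.get_t())
s=env.snapshot("side");cv2.imwrite("pics/s7.png",cv2.resize(s["image"][200:340,230:380,::-1],None,fx=4,fy=4))
E
```

```text
60 [-0.5 -0.4  0.7] 59.8
54 [-0.1  0.  -0.3] 53.79
51.0 [-0.8 -0.8 -0.4] 50.85
50.0 [ 0.4  0.6 -0.6] 49.98
49.0 [ 0.3 -0.4  0.3] 48.96
48.0 [-0.4  0.8  0.8] 47.91
47.0 [-0.5  0.2  0.2] 46.92
46.0 [-1.4  0.  -0.3] 45.91
45.0 [-0.3  0.3  2.5] 45.17
44.0 [-3.   1.6 11.8] 45.15
54.800301746879654 41.4
```

View pics/s7.png

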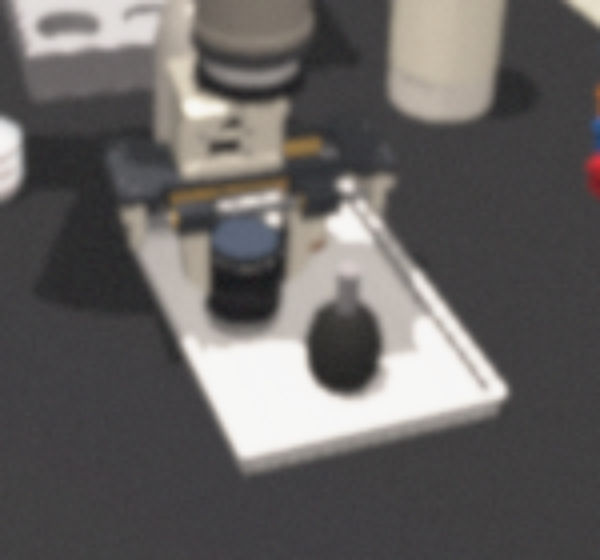

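Contact at 45.15 (expected 45). Objective stands upright on the tray floor, clear of the blower. I'll ease to the contact height, release and withdraw.

```bash
python3 - <<'E'
from h import *
g=np.array([495,-215,45.])
env.line_to(g,vel=10); env.grip(0.8); env.line_to(g+[0,0,160],vel=80)
env.movep([400,0,260],env.get_eef_rot()); print(env.get_t(),env.get_opening())
t=env.snapshot("top");cv2.imwrite("pics/t8.png",t["image"][...,::-1])
cv2.imwrite("pics/t8c.png",cv2.resize(t["image"][180:300,270:410,::-1],None,fx=5,fy=5,interpolation=cv2.INTER_CUBIC))
s=env.snapshot("side");cv2.imwrite("pics/s8.png",cv2.resize(s["image"][140:390,170:420,::-1],None,fx=2.4,fy=2.4))
E
```

```text
45.3667 0.8008075027158773
```

View pics/t8.png

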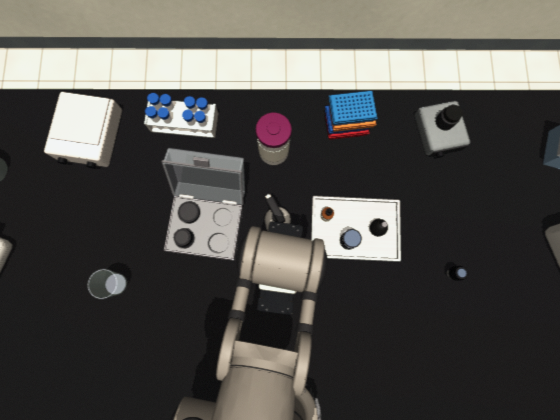

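View pics/t8c.png

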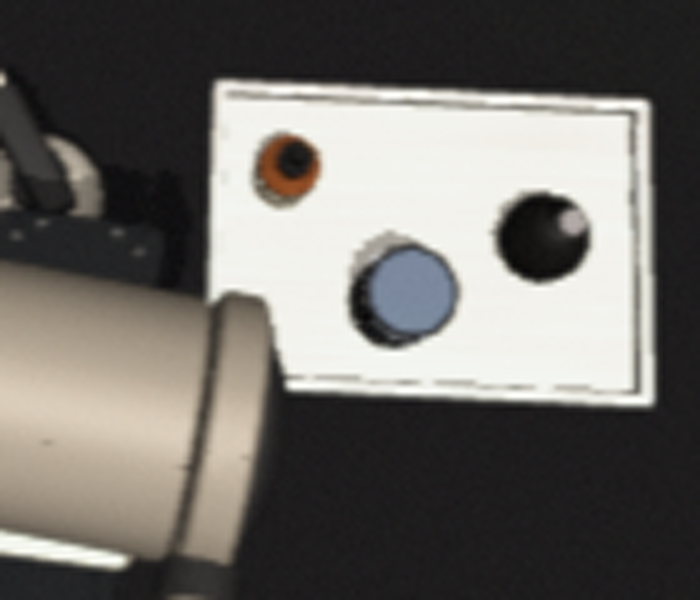

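View pics/s8.png

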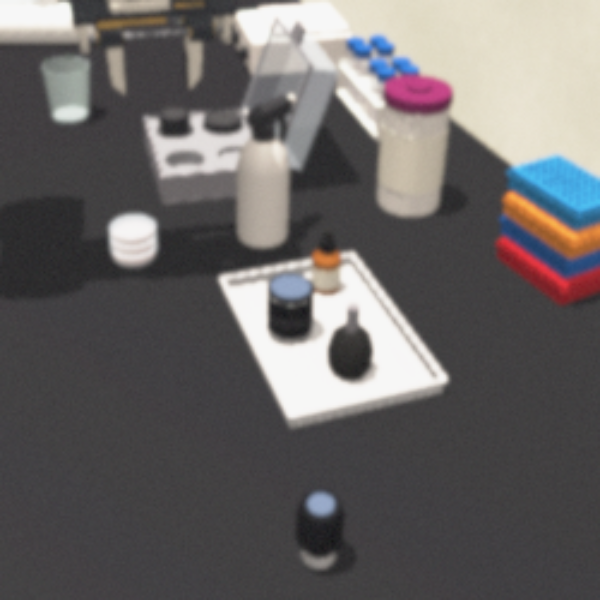

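The objective stands glass up in the tray (crop (410,292)). Dropper and blower are at unchanged pixels, the lid is open, the cap is in its recess and the small cap is in place. Handing in.

```bash
python3 - <<'E'
from h import *
print(np.abs(env.get_qd()).max()); env.finish_job(); print(env.get_t())
E
```

```text
0.2155091449296588
the job is handed in; nothing more can be done
the job is handed in; nothing more can be done
```

The larger objective is standing bare, glass up, in the tray, and I handed the job in at about 45 s of the 64 s allowed. The hand-in gives no verdict, so the checks below are mine, from the pictures and the force readings.

- **Lid:** I pinched the tab, swung it to about 84° and let go. It fell back to its stop and is still leaning back open in the last pictures.
- **Large cap:** I squeezed it both ways to centre it, lifted it off and lowered it into the large recess. It went in freely and touched the floor at the expected height. After release it looked level and central.
- **Large objective:** I carried it upright around the front of the spray bottle and set it down slowly. It met the tray floor within 0.2 mm of the expected height. Its axis is about 37 mm in x and 22 mm in y from the tray centre, inside the limits.
- **Everything else:** the dropper and blower are at the same pixels as at the start, and the small objective's cap looks in place. The spray, dishes, canister, beaker and eyepiece look unmoved, but I judged these by eye only. The arm hid the dishes and most of the spray in the last top view, so I judged those two from the side view.

One measurement disagreed: the tray and case rim came out about 3–4% larger than stated. I worked from their centres, and the fits gave no sign that this mattered. No check failed.

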